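# Gauge the sleeve, stow it and lid the tin

### The job

Of the two brass sleeves, find the one that slides over the gauge pin: push it right down the pin to the block, then lift it off and put it in the open tin, and leave the other sleeve standing on the bench. Then take the tin's lid from its sloping rest and set it on the tin, lowering it rather than dropping it, so that it sits fully home and level all round. Keep the tin upright and do not disturb the other things on the bench.

Things in the scene. Friction and masses are not known exactly. Their poses are not given: they have to be found in the camera images.
- tin: Open round bare-steel tin, loose, standing on the bench: outside diameter 144, height 90, wall 4 (inside diameter 136), floor 5 thick, 0.6 kg. Origin: centre of its underside; z up. It may stand in any of three places.
- tin_rim (a point): Centre of the tin's mouth, at rim height, 90 above its underside; z up along the tin's axis.
- lid: Loose round steel lid, 0.25 kg: flange diameter 150, 5 thick; plug below it 8 deep, diameter 126 tapering to 112, that enters the tin's mouth; on top in the middle a black round knob, diameter 26, 35 tall. Origin: on the axis at the flange's underside, the face that sits on the rim; z out through the knob. At the start it lies on the rest, axis leaning 30 degrees towards the robot's side.
- lid_knob (a point): Point inside the knob on the lid's axis, 28 along z from the lid's origin (23 above the top face of the flange, 12 below the knob's top); axes as the lid's.
- lid_rest: Fixed dark steel sloping rest, 160 x 130 on the bench, 93 high at its back: a sheet inclined 30 degrees, low edge towards -x of its own frame (roughly the robot), with two round pegs (10 thick, 18 tall) near the low edge that stop the lid from sliding. Origin: centre of its underside. Stands in one of three places.
- gauge: Fixed gauge: aluminium block 90 x 90 x 20 with an upright steel pin in its middle, diameter 24, 50 tall, the last 8 tapering to diameter 12. Origin: centre of the underside; z up. Stands in one of three places.
- gauge_seat (a point): On the pin's axis at the top face of the block, 20 above the bench: where the bottom of a fitting sleeve comes to rest.
- gauge_tip (a point): Tip of the gauge pin, 70 above the bench.
- sleeve_a: Brass sleeve (thick tube) standing upright, outside diameter 46, 64 tall, bore diameter 28 all the way through: it slides over the 24 pin. 0.15 kg. Origin: centre of its lower end; z along its axis, up. It and sleeve_b swap places between starts.
- sleeve_a_mid (a point): Centre of sleeve_a, 32 above its lower end.
- sleeve_b: Brass sleeve standing upright, the same outside (diameter 46, 64 tall) but bore diameter 19: too tight for the pin. 0.15 kg. Origin: centre of its lower end; z along its axis, up.
- screwdriver: Bystander: green-handled screwdriver, 190 long, lying on the bench between the task's things; handle 30 thick at most.
- tape: Bystander: yellow tape measure, 70 x 36 x 60 tall, standing on the bench between the task's things.
- wrench: Bystander: steel wrench, 170 long, lying flat near the far edge of the bench.
- jar: Bystander: closed amber glass jar, diameter 68, 100 tall, near the far edge of the bench.
- mug: Bystander: white mug, diameter 76, 85 tall, at the far edge of the bench.
Things that resemble listed ones, but are neither listed nor needed, are in the scene too. Leave any pink or purple look-alike of the sleeve_a alone.

How it is judged:
By the outcome, as a careful person would: the job done as asked, in the order asked, and still so for the second after the job is handed in, with the robot touching nothing.
It also fails if it takes over 64 s, if anything falls off the work surface, if the arm or the gripper's body presses on something with over 40 N, if the wrist force passes 120 N, or if a joint passes its speed limit or range.

### The arm

A 7-joint arm with a two-finger parallel gripper is mounted at the origin on the work surface. World frame = base frame: x ahead of the robot, y to its left, z up, the work surface at z = 0. Lengths are in mm, angles in rad, forces in N, time in s.
With the tool pointing down it reaches from about 400 to 850 mm from the base axis. Payload 4.5 kg.
Tool frame: the origin (TCP) lies at the very end of the fingers, on their centre line; the grasp point (between the pads) lies 19 mm behind it; x points along the fingers, y is the direction in which the jaws open and shut, and the axes are right-handed (so a half turn about x gives the same grasp; the last joint's range is limited). The gripper opens to 88 mm and grips with 3 to 60 N. Pads are 18 mm wide; open, the fingers measure 123 mm over their backs; the gripper's body (75 mm by 187 mm) begins 45 mm behind the grasp point.
Start: joints at [1.195, 0.689, -0.195, 1.565, 0.157, 0.902, -0.215], TCP at [249.047, -573.262, 238.743] pointing down, gripper open.
Joint ranges: [-3.01, 3.01], [-0.46, 2.08], [-1.47, 1.51], [0.13, 2.56], [-1, 4.14], [0.04, 2.09], [-2.66, 2.66]. Speed limits (rad/s): [2.57, 2.57, 3.14, 3.14, 3.14, 3.14, 3.14].

### API

Orientations are given as a unit quaternion [w, x, y, z].
In Python, from plant import * gives the robot as it stands.
- The arm moves only by the tool step_arm, never from a script. Its argument "commands" is a list of rows, each an object with "travel": the shift along the world's x, y, z in m, a list of three; "rotation": the turn, a rotation vector about the world's x, y, z in degrees, a list of three. In form: [{"travel": [x, y, z], "rotation": [wx, wy, wz]}, ...]. A call has 1 to 8 rows; each row is the pose to reach, as a shift and turn from the pose commanded when the call began; what a row does not reach only later rows make up. A row lasts 1/8 s, in which the tool goes at most 62.5 mm and 10.7 degrees, less where a joint would pass 70% of its speed; a pose out of reach is approached as far as the arm can. A call with a gripper value outside its range is refused whole. "gripper" is the closure, from 0 (fully open) to 1 (shut), set as the call begins (left out, the last holds). The fingers move at their own pace and stop on an object; "force" is the grip in N (left out, the last holds). Time passes only in rows, so rows that repeat a pose let the fingers close. It gives the time, the measured TCP pose, the force and the opening at its end, in the units of the state.
- sense(): the state, without advancing time (a new reading comes with each control period).
- read_camera(name): name is "scene" or "top" or "wrist"; returns the picture (480x640x3 uint8, blue, green, red); there is no depth.
- camera_info(name): a dict with "fovy" (degrees; the focal length in pixels is half the picture's height over the tangent of half this angle, whatever the lens; pixels are square), "cx", "cy" (the principal point, pixels), "rvec" (rotation vector, rad) and "tvec" (3), from world to camera coordinates, as OpenCV has them; the wrist camera has in their place "hand_eye" (4x4, takes a point from camera to tool coordinates, whose origin is the TCP and whose axes are the tool frame's). Camera axes: x right, y down, z forward; pixel columns grow to the right and rows downward; lengths in mm; the calibration is good to about 2 mm. A picture is of the moment at which its call begins: read the wrist's pose just before it. camera_info takes no time and is no camera call.
- close_job(): hands the job in, once; it reports no verdict.
Trained networks look in the newest picture that a camera, given by its name, has taken for a name from the list of things; names that differ only in an ending like _2 or _b are one class to them, and where a whole thing is asked for, a point or a joint stands for the part that bears it (a point fixed in the world has none). Each returns a list of dicts, best first, with "score" (0 to 1); they miss things now and then, are a little off and sometimes report something else, mostly with a low value. They report only what shows in the picture. A call takes as long as a camera call. They do not tell look-alikes from the thing itself.
- boxes_of(camera, name): "extent" ([centre column, centre row, width, height] in pixels, round what is visible of it).
- tip_of(camera, name): "location" ([column, row] in pixels: a listed point, or the origin of a listed thing).
The state is a dict: "clock": time; "q": joint angles; "qd": joint speeds; "joint_torque": joint torques, N m; "tcp_pos": TCP position; "tcp_rot": TCP orientation; "wrist_force": force on the tool from outside, world axes, zero at the start; "torque": the same for the moment, N m; "width": finger opening in mm.
Only numpy, scipy, OpenCV 4.12 (cv2) and the standard library are available. Lean on these libraries where they do the work, as an engineer would, in place of code of your own. Each camera call takes 0.05 s, during which the arm holds its last target. There are 200 camera calls.

## Working session

There is one attempt and no reset: what is moved stays moved. The work goes in short steps, Python scripts to look and compute and a tool call to move; the robot and the scene stay as the last step left them, time stands still between calls to the robot, and variables do not carry over. Pictures are saved under pics/ and viewed, about 8 in all and at most 12, crops included, and the job is handed in when it is done.

Besides the shell and the picture viewer there is one more tool, called after "Emit:" as name(argument=value, ...), one argument or row to a line, values as JSON. step_arm: Moves the arm, as the interface text tells. Its arguments: {"type":"object","properties":{"commands":{"type":"array","items":{"type":"object","properties":{"travel":{"type":"array","items":{"type":"number"}},"rotation":{"type":"array","items":{"type":"number"}}}}},"gripper":{"type":"number"},"force":{"type":"number"}},"required":["commands"]}

```bash
ls; mkdir -p pics; cat > h.py <<'E'
from plant import *
import numpy as np, cv2
from scipy.spatial.transform import Rotation as R
def K(c):
    f=240/np.tan(np.radians(c['fovy'])/2); return np.array([[f,0,c['cx']],[0,f,c['cy']],[0,0,1.]])
def cam(name):
    c=camera_info(name)
    if 'hand_eye' in c:
        s=sense(); T=np.eye(4); q=s['tcp_rot']; T[:3,:3]=R.from_quat([q[1],q[2],q[3],q[0]]).as_matrix(); T[:3,3]=s['tcp_pos']
        M=np.linalg.inv(T@np.array(c['hand_eye']))
    else:
        M=np.eye(4); M[:3,:3]=cv2.Rodrigues(np.array(c['rvec'],float))[0]; M[:3,3]=np.ravel(c['tvec'])
    return K(c),M
def onz(name,uv,z,km=None):
    k,M=km or cam(name); d=M[:3,:3].T@np.linalg.solve(k,[uv[0],uv[1],1.]); o=-M[:3,:3].T@M[:3,3]
    return o+d*(z-o[2])/d[2]
def proj(name,P,km=None):
    k,M=km or cam(name); p=k@(M[:3,:3]@np.array(P,float)+M[:3,3]); return p[:2]/p[2]
E
python3 - <<'E'
from h import *
for n in ['scene','top']:
    c=camera_info(n); im=read_camera(n); cv2.imwrite(f'pics/{n}0.png',im); k,M=cam(n); print(n,c, (-M[:3,:3].T@M[:3,3]).round())
c=camera_info('wrist');print(c)
H={'tin_rim':90,'tin':0,'lid_knob':70,'lid':60,'lid_rest':0,'gauge_tip':70,'gauge_seat':20,'sleeve_a_mid':32,'sleeve_a':0,'screwdriver':10,'tape':0,'jar':0,'mug':0,'wrench':0}
for n in ['tin_rim','lid_knob','lid_rest','gauge_tip','gauge_seat','sleeve_a_mid','sleeve_b','screwdriver','tape']:
    for r in tip_of('top',n)[:5]: print(n,r['location'],round(r['score'],2),onz('top',r['location'],H.get(n,0)).round(0))
print(sense())
E
```

```text
pics
scene {'fovy': 44.81412801204744, 'cx': 323.9960939580425, 'cy': 246.20106131182342, 'rvec': array([ 2.04042762,  0.78942212, -0.45984638]), 'tvec': array([-390.73985243, -130.56848187, 1351.02732103])} [1118. -599.  622.]
top {'fovy': 49.3739972519288, 'cx': 322.6172120550077, 'cy': 229.69880477982878, 'rvec': array([ 2.17157822, -2.16137662,  0.08601125]), 'tvec': array([5.01589252e-01, 5.79399079e+02, 1.19317563e+03])} [ 465.  -15. 1242.]
{'fovy': 71.1060209765275, 'cx': 320.15845823502605, 'cy': 242.21603886217605, 'hand_eye': array([[ 7.32440834e-04, -2.85654917e-01,  9.58332266e-01,
        -1.45075537e+02],
       [ 9.99999699e-01, -3.49269424e-05, -7.74697558e-04,
         7.69213707e-01],
       [ 2.54767783e-04,  9.58332545e-01,  2.85654806e-01,
        -7.41583389e+01],
       [ 0.00000000e+00,  0.00000000e+00,  0.00000000e+00,
         1.00000000e+00]])}
tin_rim [331.3, 202.8] 0.72 [634. -17.  90.]
lid_knob [192.2, 279.7] 0.83 [462. 295.  70.]
lid_knob [451.0, 274.2] 0.71 [ 477. -284.   70.]
gauge_tip [458.4, 276.9] 0.96 [ 471. -300.   70.]
gauge_tip [450.2, 275.6] 0
[... 796 characters left out ...]
clock': 0.55, 'q': array([ 1.19479182,  0.68908371, -0.1945896 ,  1.56530661,  0.15731413,
        0.90249926, -0.21510495]), 'qd': array([-1.59246363e-03, -3.00891637e-05,  1.95097487e-04, -5.08809645e-04,
       -1.00059635e-04,  1.96829719e-03, -2.15311124e-03]), 'joint_torque': array([ 2.61320947e-04, -5.27179456e+01, -1.26647953e+00, -1.53648931e+01,
       -5.19466423e-02, -2.09350706e-04,  4.80588267e-05]), 'tcp_pos': array([ 249.0423238 , -573.26309949,  238.75086277]), 'tcp_rot': array([ 0.14391367,  0.69231729,  0.14385155, -0.69230944]), 'wrist_force': array([0.59614321, 0.2857938 , 0.09582007]), 'torque': array([ 0.01651926,  0.00242149, -0.00213767]), 'width': 88.23749793874299}
```

View pics/top0.png

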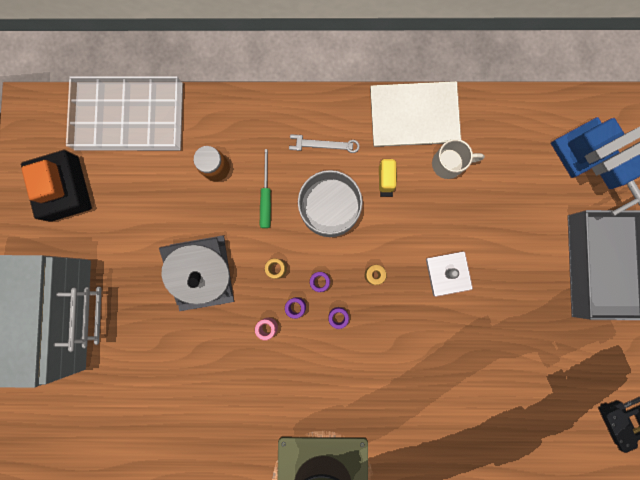

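View pics/scene0.png

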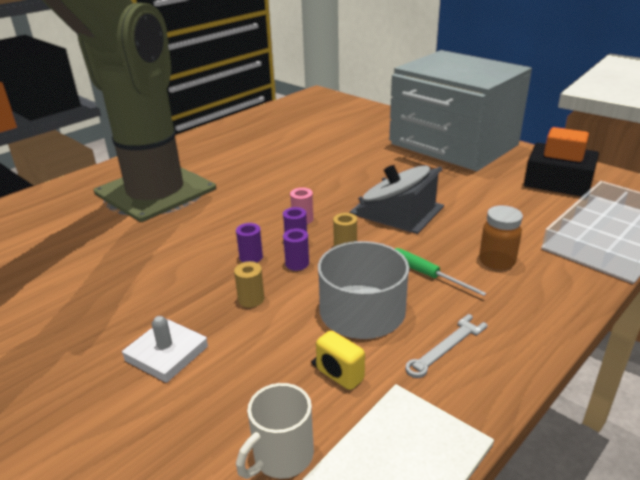

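Top view: the brass sleeves are at (275,268) and (376,275). Purple ones are at (320,281), (296,308) and (339,318), and a pink one at (265,330); those are look-alikes to leave alone. The tin is at (331,204), the gauge at (450,273) and the lid on its rest at (195,275). I'll enlarge the two brass ones to compare their bores.

```bash
python3 - <<'E'
from h import *
im=cv2.imread('pics/top0.png')
a=[cv2.resize(im[y-20:y+20,x-20:x+20],(390,390),interpolation=cv2.INTER_CUBIC) for x,y in [(275,268),(376,275)]]
cv2.imwrite('pics/crop.png',np.hstack(a))
def ring(p,z):
    x,y=p; c=im[y-20:y+20,x-20:x+20].astype(int)
    m=((c[...,2]-c[...,0])>90)&(c[...,1]>130)
    return m
hsv=cv2.cvtColor(im,cv2.COLOR_BGR2HSV)
for x,y in [(275,268),(376,275)]:
    h=hsv[y-16:y+16,x-16:x+16]; m=((h[...,0]>16)&(h[...,0]<30)&(h[...,1]>120)&(h[...,2]>120)).astype(np.uint8)
    print(x,y,m.sum())
    for r in m: print(''.join('#' if v else '.' for v in r))
E
```

```text
275 268 204
................................
................................
................................
................................
................................
................................
................................
...........#########............
..........############..........
.........##############.........
........################........
.......######......######.......
.......####..........####.......
......#####..........####.......
......####............####......
......####............####......
......####............####......
......####............####......
......####...........#####......
......####...........####.......
.......####.........#####.......
.......#####.......######.......
.......#######..########........
.........##############.........
..........############..........
...........##########...........
...............####.............
................................
................................
................................
................................
................................
376 275 274
....................
[... 335 characters left out ...]
.......
.......##################.......
.......#######....########......
.......######.......######......
......#######.......######......
......######........#######.....
......######.........#####......
......#######.......######......
......#######.......######......
.......#######....########......
.......###################......
........#################.......
.........###############........
.........##############.........
..........############..........
............########............
................................
................................
................................
................................
................................
................................
```

View pics/crop.png

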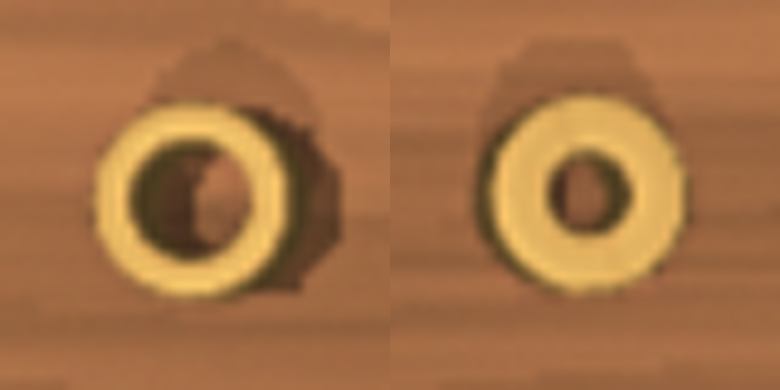

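The left sleeve at (275,268) has a bore of about 12/20 of its outside diameter, roughly 28 mm, so it is sleeve_a. The right one at (376,275) has a bore of about 19 mm, so it is sleeve_b and stays where it is. Next I'll triangulate the positions.

```bash
python3 - <<'E'
from h import *
kt,ks=cam('top'),cam('scene')
print('A top',onz('top',(274.8,268.2),64,kt).round(1),'B top',onz('top',(375.7,274.9),64,kt).round(1))
for n in ['tin_rim','tin','lid_knob','lid','lid_rest','gauge_tip','gauge_seat','gauge','sleeve_a_mid']:
    a=tip_of('top',n); b=tip_of('scene',n); best=[]
    P=[k@M[:3] for k,M in (kt,ks)]
    for i in a:
        for j in b:
            X=cv2.triangulatePoints(P[0],P[1],np.array(i['location'],float),np.array(j['location'],float)).ravel(); X=X[:3]/X[3]
            e=np.linalg.norm(proj('',X,kt)-i['location'])+np.linalg.norm(proj('',X,ks)-j['location'])
            if e<6: best.append((round(e,1),X.round(1),i['location'],round(i['score'],2),round(j['score'],2)))
    print(n)
    for t in best: print('   ',*t)
im=cv2.imread('pics/top0.png'); g=cv2.cvtColor(im,cv2.COLOR_BGR2GRAY); hsv=cv2.cvtColor(im,cv2.COLOR_BGR2HSV)
m=((hsv[...,1]<60)).astype(np.uint8)
for nm,(x0,y0,x1,y1) in {'tin':(290,160,372,245),'lid':(155,230,240,315),'gauge':(420,245,480,305)}.items():
    s=np.zeros_like(m); s[y0:y1,x0:x1]=m[y0:y1,x0:x1]*((g[y0:y1,x0:x1]>110) if nm!='tin' else 1)
    c=max(cv2.findContours(s,cv2.RETR_EXTERNAL,cv2.CHAIN_APPROX_NONE)[0],key=cv2.contourArea)
    c=cv2.convexHull(c); print(nm,cv2.fitEllipse(c),cv2.minAreaRect(c),'br',cv2.boundingRect(c))
s=sense(); q=s['tcp_rot']; print(R.from_quat([q[1],q[2],q[3],q[0]]).as_matrix().round(3))
E
```

```text
A top [488.3 110.   64. ] B top [ 474.5 -117.    64. ]
tin_rim
    3.7 [636.7 -14.1  89.1] [331.3, 202.8] 0.72 0.74
tin
lid_knob
    2.0 [459.7 289.9  81.2] [192.2, 279.7] 0.83 0.86
lid
    2.7 [476.  292.6  59.8] [193.5, 272.2] 0.94 0.64
lid_rest
gauge_tip
    5.0 [ 473.8 -296.    71.5] [458.4, 276.9] 0.96 0.64
    4.2 [ 471.5 -287.2   64.4] [450.2, 275.6] 0.22 0.64
gauge_seat
    2.9 [ 478.5 -294.1   20.8] [449.3, 273.0] 0.75 0.59
    4.1 [ 476.2 -292.    18. ] [447.7, 273.7] 0.7 0.59
gauge
    4.0 [ 4.774e+02 -2.900e+02 -4.000e-01] [445.1, 273.3] 0.78 0.8
sleeve_a_mid
    3.1 [349.8 135.6  21.7] [263.6, 327.5] 0.83 0.65
    3.2 [398.1  66.1 -22.2] [295.1, 305.6] 0.82 0.9
    1.9 [402.   63.8  31.6] [295.1, 305.6] 0.82 0.67
    5.4 [409.9  67.3  72.6] [295.1, 305.6] 0.82 0.65
    0.8 [488.  114.1  31.2] [274.8, 268.9] 0.62 0.73
    3.1 [375.5 -35.   31.3] [337.6, 317.2] 0.52 0.94
    0.8 [456.1   7.6  31.8] [320.7, 283.0] 0.46 0.9
    2.1 [457.4   7.8  79.2] [320.7, 283.0] 0.46 0.67
tin ((329.5997009277344, 202.88009643554688), (63.87895965576172, 66.22101593017578), 176.5510711669922) ((329.5, 203.00001525878906), (64.34671783447266, 64.34671783447266), 45.0) br (298, 170, 65, 67)
lid ((194.76678466796875, 274.23956298828125), (58.417476654052734, 67.3123779296875), 102.60037231445312) ((195.0, 274.5), (59.0, 66.0), 90.0) br (162, 245, 67, 60)
gauge ((447.9474182128906, 274.0092468261719), (47.90499496459961, 52.15043640136719), 97.9680404663086) ((448.9230651855469, 273.6153869628906), (39.22322082519531, 39.615455627441406), 78.69007110595703) br (426, 252, 47, 45)
[[ 0.     0.398 -0.917]
 [-0.    -0.917 -0.398]
 [-1.     0.    -0.   ]]
```

Emit:
step_arm(
  commands=[
    {"travel": [0.057,0.07,-0.01],"rotation": [0,0,10]},
    {"travel": [0.115,0.14,-0.02],"rotation": [0,0,20]},
    {"travel": [0.172,0.21,-0.03],"rotation": [0,0,30]},
    {"travel": [0.229,0.281,-0.03],"rotation": [0,0,40]},
    {"travel": [0.229,0.281,-0.03],"rotation": [0,0,50]},
    {"travel": [0.229,0.281,-0.03],"rotation": [0,0,60]},
    {"travel": [0.229,0.281,-0.03],"rotation": [0,0,66.5]},
    {"travel": [0.229,0.281,-0.03],"rotation": [0,0,66.5]},
  ],
)

```text
clock: 2.45
tcp_pos: [478.2, -292.1, 208.6]
tcp_rot: [-0.5, -0.5, -0.5, 0.5]
wrist_force: [0.2, -0.1, 0.3]
width: 88.2
```

```bash
cat >> h.py <<'E'
def wr(names,save=None):
    km=cam('wrist'); im=read_camera('wrist')
    if save: cv2.imwrite('pics/'+save,im)
    for n,z in names.items():
        for r in tip_of('wrist',n)[:4]: print(n,np.round(r['location'],1),round(r['score'],2),onz('',r['location'],z,km).round(1))
    return im,km
E
python3 - <<'E'
from h import *
im,km=wr({'gauge_tip':70,'gauge_seat':20,'gauge':0},'w1.png')
g=cv2.cvtColor(im,cv2.COLOR_BGR2HSV)
m=((g[...,1]<60)&(g[...,2]>150)).astype(np.uint8)
c=max(cv2.findContours(m,0,cv2.CHAIN_APPROX_NONE)[0],key=cv2.contourArea); b=cv2.boxPoints(cv2.minAreaRect(c))
q=cv2.approxPolyDP(cv2.convexHull(c),15,True)[:,0]; print(q.tolist()); X=np.array([onz('',p,20,km) for p in q.astype(float)]); print(X.round(1),X.mean(0))
E
```

```text
gauge_tip [318.5 233.6] 0.87 [ 477.3 -295.4   70. ]
gauge_tip [317.8 214.4] 0.18 [ 476.8 -278.3   70. ]
gauge_seat [319.3 218.7] 0.72 [ 477.9 -293.2   20. ]
gauge_seat [318.6 217.3] 0.61 [ 477.2 -291.8   20. ]
gauge_seat [559.3  64.1] 0.38 [ 693.1 -152.    20. ]
gauge [317.6 214.7] 0.57 [ 476.  -293.3    0. ]
gauge [323.6 216.4] 0.43 [ 482.5 -295.2    0. ]
[[358, 169], [365, 225], [277, 223], [271, 183]]
[[ 515.7 -243.8   20. ]
 [ 524.6 -299.9   20. ]
 [ 434.8 -297.7   20. ]
 [ 430.4 -257.2   20. ]] [ 476.35463191 -274.6477891    20.        ]
```

View pics/w1.png

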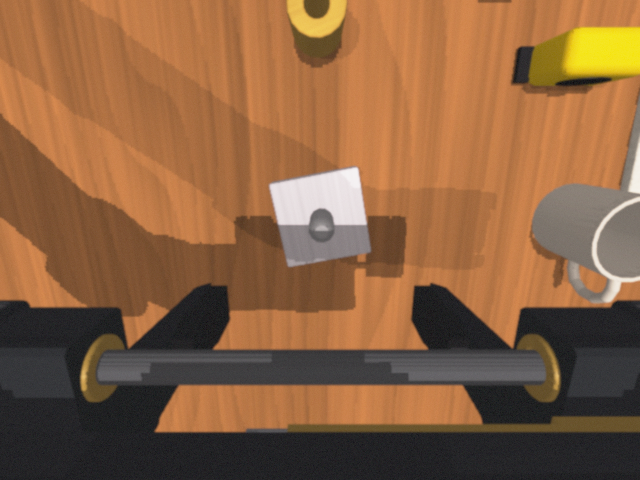

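The wrist view shows the block's corners at (358,168), (370,250), (289,267) and (270,183), with the pin's tip near (320,236). The gauge is at about (477.5, -293). sleeve_b is at the top, (317,15). Next I go over sleeve_a.

Emit:
step_arm(
  commands=[
    {"travel": [0,0.062,0]},
    {"travel": [0,0.124,0]},
    {"travel": [0,0.186,0]},
    {"travel": [0.005,0.248,0]},
    {"travel": [0.01,0.31,-0.01]},
    {"travel": [0.01,0.37,-0.025]},
    {"travel": [0.01,0.403,-0.04]},
    {"travel": [0.01,0.403,-0.05]},
  ],
)

```text
invalid input at $.commands[0]: expected keys travel, rotation
```

```bash
python3 - <<'E'
from h import *
s=sense();print(s['tcp_pos'],s['qd'].round(2))
im,km=wr({'sleeve_a_mid':32,'sleeve_a':0},'w2.png')
print([ (np.round(b['extent'],1),round(b['score'],2)) for b in boxes_of('wrist','sleeve_a')[:4]])
h=cv2.cvtColor(im,cv2.COLOR_BGR2HSV); p=proj('',[488,111,64],km); print('pred',p)
m=((h[...,0]>16)&(h[...,0]<30)&(h[...,1]>120)&(h[...,2]>170)).astype(np.uint8)
for c in cv2.findContours(m,0,1)[0]:
    if cv2.contourArea(c)>300: e=cv2.fitEllipse(c); print(np.round(e[0],1),np.round(e[1],1),onz('',e[0],64,km).round(1))
w=open('/dev/null')
q=np.array([[358,168],[370,250],[289,267],[270,183.]])
E
```

```text
[ 477.3853941  -293.2813309   208.73555255] [ 0.    0.   -0.01  0.    0.    0.    0.  ]
sleeve_a [318.4  29.1] 0.77 [ 477.  -119.9    0. ]
[(array([318.2,  27.8,  60.4,  53.4]), 0.96)]
pred [ 335.68177136 -491.59467559]
[603.6  48.1] [55.3 87.8] [ 696.2 -151.6   64. ]
[316.7  13.8] [39.7 58.8] [ 476.  -127.9   64. ]
```

Emit:
step_arm(
  commands=[
    {"travel": [0,0.062,0],"rotation": [0,0,0]},
    {"travel": [0,0.124,0],"rotation": [0,0,0]},
    {"travel": [0,0.186,0],"rotation": [0,0,0]},
    {"travel": [0.005,0.248,0],"rotation": [0,0,0]},
    {"travel": [0.01,0.31,-0.01],"rotation": [0,0,0]},
    {"travel": [0.01,0.37,-0.025],"rotation": [0,0,0]},
    {"travel": [0.01,0.403,-0.04],"rotation": [0,0,0]},
    {"travel": [0.01,0.403,-0.05],"rotation": [0,0,0]},
  ],
)

```text
clock: 3.85
tcp_pos: [487.9, 114.4, 158.4]
tcp_rot: [0.501, 0.499, 0.502, -0.498]
wrist_force: [0.5, -1.4, 0.8]
width: 88.1
```

```bash
python3 - <<'E'
from h import *
s=sense();print(s['tcp_pos'],s['qd'].round(2))
im,km=wr({'sleeve_a_mid':32,'sleeve_a':0},'w2.png')
h=cv2.cvtColor(im,cv2.COLOR_BGR2HSV); p=proj('',[488,111,64],km); print('pred',p)
m=((h[...,0]>16)&(h[...,0]<30)&(h[...,1]>120)&(h[...,2]>170)).astype(np.uint8)
for c in cv2.findContours(m,0,1)[0]:
    if cv2.contourArea(c)>300: e=cv2.fitEllipse(c); print(np.round(e[0],1),np.round(e[1],1),onz('',e[0],64,km).round(1))
E
```

```text
[487.93336059 114.40435298 158.3985587 ] [-0.01  0.12  0.16  0.09  0.11 -0.19 -0.07]
sleeve_a_mid [322.2 237.2] 0.84 [490.4 111.5  32. ]
sleeve_a_mid [155.8 216.5] 0.79 [353.1 128.6  32. ]
sleeve_a_mid [206.  383.5] 0.64 [379.5 -35.2  32. ]
sleeve_a_mid [220.1 290.3] 0.63 [400.8  62.6  32. ]
sleeve_a [289.9 326.9] 0.94 [458.4   7.6  -0. ]
sleeve_a [211.8 359. ] 0.94 [375.6 -30.7   0. ]
sleeve_a [308.6 425.8] 0.89 [ 476.8 -117.6    0. ]
sleeve_a [173.8 209.3] 0.81 [354.5 128.5   0. ]
pred [319.32868532 249.37758497]
[321.2 233.6] [23.9 49.5] [489.4 123.3  64. ]
```

Emit:
step_arm(
  commands=[
    {"travel": [0.001,0,-0.03],"rotation": [0,0,0]},
    {"travel": [0.001,0,-0.06],"rotation": [0,0,0]},
    {"travel": [0.001,0,-0.09],"rotation": [0,0,0]},
    {"travel": [0.001,0,-0.11],"rotation": [0,0,0]},
    {"travel": [0.001,0,-0.125],"rotation": [0,0,0]},
    {"travel": [0.001,0,-0.125],"rotation": [0,0,0]},
  ],
)

```text
clock: 4.75
tcp_pos: [489.0, 109.7, 33.3]
tcp_rot: [-0.5, -0.5, -0.499, 0.501]
wrist_force: [0.3, -0.1, 0.4]
width: 88.3
```

Emit:
step_arm(
  commands=[
    {"travel": [0,0,0],"rotation": [0,0,0]},
    {"travel": [0,0,0],"rotation": [0,0,0]},
    {"travel": [0,0,0],"rotation": [0,0,0]},
    {"travel": [0,0,0],"rotation": [0,0,0]},
    {"travel": [0,0,0],"rotation": [0,0,0]},
    {"travel": [0,0,0],"rotation": [0,0,0]},
  ],
  gripper=0.7,
  force=20,
)

```text
clock: 5.5
tcp_pos: [489.0, 110.8, 33.9]
tcp_rot: [0.5, 0.5, 0.5, -0.5]
wrist_force: [-0.7, 0.6, 3.8]
width: 45.7
```

Emit:
step_arm(
  commands=[
    {"travel": [0,0,0.04],"rotation": [0,0,0]},
    {"travel": [0,0,0.09],"rotation": [0,0,0]},
    {"travel": [-0.002,-0.02,0.12],"rotation": [0,0,0]},
    {"travel": [-0.004,-0.08,0.12],"rotation": [0,0,0]},
    {"travel": [-0.006,-0.14,0.12],"rotation": [0,0,0]},
    {"travel": [-0.008,-0.2,0.12],"rotation": [0,0,0]},
    {"travel": [-0.01,-0.26,0.12],"rotation": [0,0,0]},
    {"travel": [-0.0115,-0.32,0.12],"rotation": [0,0,0]},
  ],
)

```text
clock: 6.5
tcp_pos: [477.0, -211.2, 153.4]
tcp_rot: [0.5, 0.5, 0.5, -0.5]
wrist_force: [1.1, 0.2, -1.9]
width: 45.6
```

Emit:
step_arm(
  commands=[
    {"travel": [0,-0.05,0],"rotation": [0,0,0]},
    {"travel": [0,-0.0835,0],"rotation": [0,0,0]},
    {"travel": [0,-0.0835,0],"rotation": [0,0,0]},
    {"travel": [0,-0.0835,0],"rotation": [0,0,0]},
  ],
)

```text
clock: 7.0
tcp_pos: [477.3, -291.6, 153.4]
tcp_rot: [0.5, 0.5, 0.501, -0.5]
wrist_force: [0.2, 0.5, -1.1]
width: 46.0
```

```bash
python3 - <<'E'
from h import *
for i in range(2):
    s=sense();print(s['tcp_pos'].round(1),s['width'],s['wrist_force'].round(1),abs(s['qd']).max().round(2))
    im,km=wr({'sleeve_a_mid':s['tcp_pos'][2]-2,'sleeve_a':s['tcp_pos'][2]-34,'gauge_seat':20,'gauge':0,'gauge_tip':70},'w3.png')
cv2.imwrite('pics/w3c.png',cv2.resize(im[100:420,160:480],(600,600)))
E
```

```text
[ 477.3 -291.6  153.4] 46.040892617454126 [ 0.2  0.5 -1.1] 0.02
sleeve_a_mid [320.4 301.4] 0.92 [ 478.  -291.9  151.4]
sleeve_a_mid [607.8  51.7] 0.16 [ 590.4 -184.3  151.4]
sleeve_a [318.6  10.3] 0.93 [ 477.1 -159.8  119.4]
sleeve_a [321.8 276.7] 0.6 [ 478.8 -292.2  119.4]
gauge_seat [321.5 231.6] 0.64 [ 479.  -291.5   20. ]
gauge [320.3 228.6] 0.94 [ 478.  -293.9    0. ]
gauge_tip [321.9 253. ] 0.76 [ 479.1 -294.2   70. ]
gauge_tip [322.5   6.5] 0.41 [ 479.2 -141.7   70. ]
[ 477.8 -291.8  153.8] 45.63264065842157 [-0.   0.6 -2.3] 0.0
sleeve_a_mid [319.4 299.1] 0.79 [ 478.  -290.9  151.8]
sleeve_a_mid [322.  231.8] 0.56 [ 479.2 -257.4  151.8]
sleeve_a_mid [320.3 253.5] 0.43 [ 478.4 -267.8  151.8]
sleeve_a [317.3 277.6] 0.65 [ 476.7 -293.   119.8]
sleeve_a [319.9   7.8] 0.62 [ 478.1 -159.2  119.8]
sleeve_a [320.5 232.3] 0.22 [ 478.5 -266.1  119.8]
gauge_seat [321.3 231.3] 0.97 [ 479.4 -291.8   20. ]
gauge [320.  226.8] 0.94 [ 478.3 -292.8    0. ]
gauge_tip [319.6 253.6] 0.8 [ 478.  -295.2   70. ]
```

View pics/w3c.png

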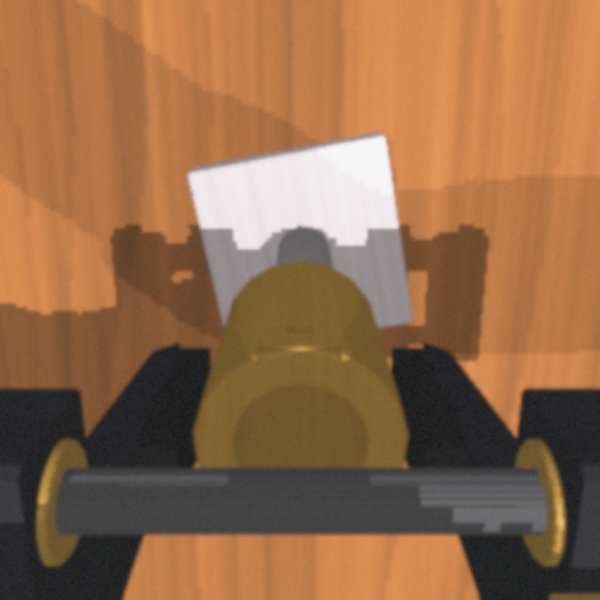

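The view shows the sleeve in the jaws centred at column 321 of the full picture, with the pin behind it at the same column. I'll shift 1 mm in -y and go down onto the tip slowly.

Emit:
step_arm(
  commands=[
    {"travel": [0.0005,-0.001,-0.03],"rotation": [0,0,0]},
    {"travel": [0.0005,-0.001,-0.04],"rotation": [0,0,0]},
    {"travel": [0.0005,-0.001,-0.046],"rotation": [0,0,0]},
    {"travel": [0.0005,-0.001,-0.05],"rotation": [0,0,0]},
    {"travel": [0.0005,-0.001,-0.054],"rotation": [0,0,0]},
    {"travel": [0.0005,-0.001,-0.058],"rotation": [0,0,0]},
  ],
)

```text
clock: 8.35
tcp_pos: [478.3, -293.9, 95.9]
tcp_rot: [0.5, 0.5, 0.5, -0.5]
wrist_force: [0.7, 0.3, -0.5]
width: 45.8
```

Emit:
step_arm(
  commands=[
    {"travel": [0,0,-0.006],"rotation": [0,0,0]},
    {"travel": [0,0,-0.012],"rotation": [0,0,0]},
    {"travel": [0,0,-0.018],"rotation": [0,0,0]},
    {"travel": [0,0,-0.024],"rotation": [0,0,0]},
  ],
)

```text
clock: 8.85
tcp_pos: [478.1, -293.8, 71.3]
tcp_rot: [0.5, 0.5, 0.5, -0.5]
wrist_force: [-0.4, 0.6, -1.0]
width: 45.6
```

Emit:
step_arm(
  commands=[
    {"travel": [0,0,-0.006],"rotation": [0,0,0]},
    {"travel": [0,0,-0.011],"rotation": [0,0,0]},
    {"travel": [0,0,-0.015],"rotation": [0,0,0]},
    {"travel": [0,0,-0.017],"rotation": [0,0,0]},
    {"travel": [0,0,-0.018],"rotation": [0,0,0]},
    {"travel": [0,0,-0.019],"rotation": [0,0,0]},
  ],
)

```text
clock: 9.6
tcp_pos: [478.0, -293.8, 53.9]
tcp_rot: [-0.5, -0.5, -0.5, 0.5]
wrist_force: [-4.4, 1.0, 14.3]
width: 45.9
```

Fully down: 14 N upward at TCP 53.9, where 53.7 was expected for the bottom on the block. Now I lift it off and carry it to the tin.

Emit:
step_arm(
  commands=[
    {"travel": [0,0,0.02],"rotation": [0,0,0]},
    {"travel": [0,0,0.05],"rotation": [0,0,0]},
    {"travel": [0,0,0.085],"rotation": [0,0,0]},
    {"travel": [0,0,0.11],"rotation": [0,0,0]},
    {"travel": [0.02,0.04,0.12],"rotation": [0,0,0]},
    {"travel": [0.048,0.09,0.12],"rotation": [0,0,0]},
    {"travel": [0.075,0.14,0.12],"rotation": [0,0,0]},
    {"travel": [0.1,0.19,0.12],"rotation": [0,0,0]},
  ],
)

```text
clock: 10.6
tcp_pos: [578.8, -102.3, 173.0]
tcp_rot: [0.5, 0.5, 0.5, -0.5]
wrist_force: [0.3, 0.1, -1.1]
width: 45.7
```

Emit:
step_arm(
  commands=[
    {"travel": [0.027,0.05,0],"rotation": [0,0,0]},
    {"travel": [0.05,0.08,0],"rotation": [0,0,0]},
    {"travel": [0.058,0.089,0],"rotation": [0,0,0]},
    {"travel": [0.058,0.089,0],"rotation": [0,0,0]},
    {"travel": [0.058,0.089,0],"rotation": [0,0,0]},
  ],
)

```text
clock: 11.22
tcp_pos: [635.0, -17.6, 172.4]
tcp_rot: [-0.499, -0.5, -0.499, 0.502]
wrist_force: [-0.4, -0.5, -1.6]
width: 45.5
```

```bash
python3 - <<'E'
from h import *
s=sense();print(s['tcp_pos'].round(1),s['width'],abs(s['qd']).max().round(2))
im,km=wr({'tin_rim':90,'tin':0,'sleeve_a_mid':s['tcp_pos'][2]-2},'w4.png')
E
```

```text
[635.  -17.6 172.4] 45.544379732496054 0.0
tin_rim [323.  243.5] 0.89 [637.5 -13.2  90. ]
tin [374.8  36.6] 0.32 [681.4 139.5   0. ]
sleeve_a_mid [ 28.9 133.6] 0.79 [514.4  59.5 170.4]
sleeve_a_mid [113.  198.8] 0.64 [544.6  32.1 170.4]
sleeve_a_mid [ 34.7 249.5] 0.58 [504.3   8.8 170.4]
sleeve_a_mid [320.6 301.7] 0.56 [635.8 -18.1 170.4]
```

View pics/w4.png

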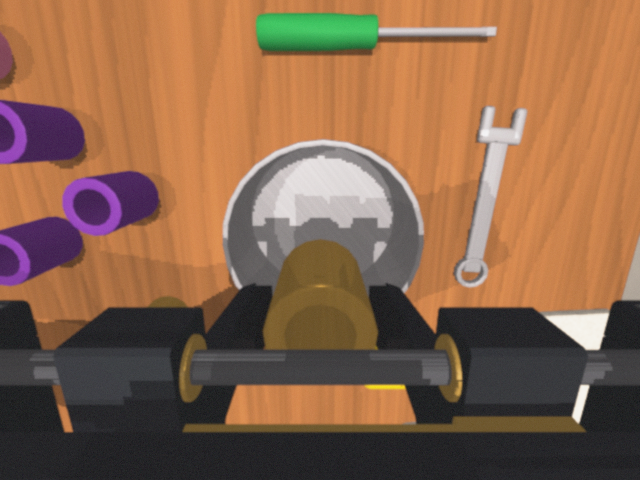

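The rim runs from column 224 to 423 at row 238, which puts the tin's axis at about (637, -14). The screwdriver and wrench are well clear. Lowering the sleeve in.

Emit:
step_arm(
  commands=[
    {"travel": [0.002,0.003,-0.02],"rotation": [0,0,0]},
    {"travel": [0.002,0.003,-0.05],"rotation": [0,0,0]},
    {"travel": [0.002,0.003,-0.08],"rotation": [0,0,0]},
    {"travel": [0.002,0.003,-0.105],"rotation": [0,0,0]},
    {"travel": [0.002,0.003,-0.12],"rotation": [0,0,0]},
    {"travel": [0.002,0.003,-0.128],"rotation": [0,0,0]},
    {"travel": [0.002,0.003,-0.132],"rotation": [0,0,0]},
    {"travel": [0.002,0.003,-0.1335],"rotation": [0,0,0]},
  ],
)

```text
clock: 12.42
tcp_pos: [638.5, -11.7, 39.6]
tcp_rot: [0.5, 0.5, 0.5, -0.5]
wrist_force: [-0.4, 0.3, -1.5]
width: 45.8
```

Emit:
step_arm(
  commands=[
    {"travel": [0,0,-0.0005],"rotation": [0,0,0]},
    {"travel": [0,0,-0.001],"rotation": [0,0,0]},
    {"travel": [0,0,-0.001],"rotation": [0,0,0]},
  ],
)

```text
clock: 12.8
tcp_pos: [638.5, -11.7, 39.0]
tcp_rot: [0.5, 0.5, 0.5, -0.5]
wrist_force: [-0.6, 0.6, 3.6]
width: 45.9
```

Emit:
step_arm(
  commands=[
    {"travel": [0,0,0],"rotation": [0,0,0]},
    {"travel": [0,0,0],"rotation": [0,0,0]},
    {"travel": [0,0,0],"rotation": [0,0,0]},
  ],
  gripper=0.3,
)

```text
clock: 13.18
tcp_pos: [638.0, -11.8, 38.1]
tcp_rot: [0.5, 0.5, 0.5, -0.5]
wrist_force: [-0.1, -0.5, 1.5]
width: 61.8
```

The sleeve is standing on the tin's floor and released. I rise and head for the lid, turning the jaws square to its lean.

Emit:
step_arm(
  commands=[
    {"travel": [0,0,0.03],"rotation": [0,0,0]},
    {"travel": [0,0,0.09],"rotation": [0,0,0]},
    {"travel": [0,0,0.15],"rotation": [0,0,10]},
    {"travel": [-0.01,0.02,0.2],"rotation": [0,0,20]},
    {"travel": [-0.04,0.07,0.2],"rotation": [0,0,30]},
    {"travel": [-0.07,0.12,0.2],"rotation": [0,0,40]},
    {"travel": [-0.1,0.17,0.2],"rotation": [0,0,50]},
    {"travel": [-0.135,0.22,0.2],"rotation": [0,0,60]},
  ],
)

```text
clock: 14.18
tcp_pos: [502.3, 209.5, 238.4]
tcp_rot: [0.684, 0.182, 0.683, -0.181]
wrist_force: [1.2, -0.2, -0.2]
width: 61.8
```

Emit:
step_arm(
  commands=[
    {"travel": [-0.03,0.045,-0.005],"rotation": [0,0,10]},
    {"travel": [-0.06,0.075,-0.01],"rotation": [0,0,20]},
    {"travel": [-0.065,0.075,-0.01],"rotation": [0,0,30]},
    {"travel": [-0.065,0.075,-0.01],"rotation": [0,0,39]},
    {"travel": [-0.065,0.075,-0.01],"rotation": [0,0,39]},
    {"travel": [-0.065,0.075,-0.01],"rotation": [0,0,39]},
  ],
)

```text
clock: 14.92
tcp_pos: [438.2, 283.1, 228.2]
tcp_rot: [0.705, -0.054, 0.705, 0.054]
wrist_force: [0.1, -0.4, -0.2]
width: 61.7
```

```bash
python3 - <<'E'
from h import *
s=sense();print(s['tcp_pos'].round(1),s['tcp_rot'].round(3),s['q'].round(2),abs(s['qd']).max().round(2))
im,km=wr({'lid_knob':84,'lid':60,'lid_rest':0},'w5.png')
for n in ['lid','lid_knob','lid_rest']: print([(np.round(b['extent'],1),round(b['score'],2)) for b in boxes_of('wrist',n)[:2]])
E
```

```text
[438.2 283.1 228.2] [ 0.705 -0.054  0.705  0.054] [-0.11  0.72 -0.95  1.87  0.72  0.94  0.33] 0.01
lid_knob [319.2 255.5] 0.91 [463.9 285.7  84. ]
lid [320.1 260.7] 0.56 [477.3 288.6  60. ]
[(array([321.5, 260.6, 156.2, 147.3]), 0.61)]
[(array([322.3, 263.6, 154.2, 152.1]), 0.85)]
[(array([320.9, 257.4, 140.2, 167.5]), 0.69)]
```

View pics/w5.png

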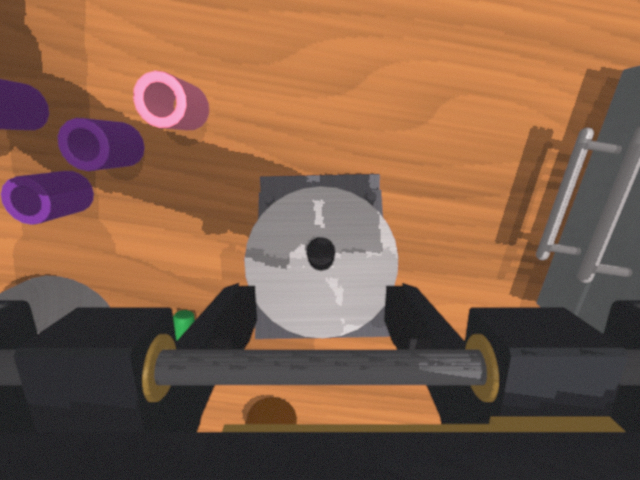

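The wrist view shows the knob at (320,252) and the flange from column 245 to 398 and row 186 to 338. The rest's edges are parallel to the picture axes, so the yaw is right to about 1 degree. I'll fit the lid's position from all the cameras.

```bash
python3 - <<'E'
from h import *
from scipy.optimize import least_squares
kt,ks,kw=cam('top'),cam('scene'),cam('wrist')
read_camera('scene'); ss={n:tip_of('scene',n)[0] for n in ['lid','lid_knob']}; print(ss)
n=np.array([-0.494,-0.077,0.866])
obs=[(kt,[193.5,272.2],0),(kt,[192.2,279.7],28),(kt,[194.8,274.2],5),(kw,[320.1,260.7],0),(kw,[319.2,255.5],28),(kw,[321.5,262],5)]+[(ks,ss['lid']['location'],0),(ks,ss['lid_knob']['location'],28)]
f=lambda o:np.concatenate([(proj('',o+n*d,k)-p) for k,p,d in obs])
r=least_squares(f,[476,291,60],loss='soft_l1'); print(r.x.round(1),r.fun.reshape(-1,2).round(1))
g=r.x+n*11; print('TCP grasp',g.round(1))
s=sense(); q=s['tcp_rot']; A=R.from_quat([q[1],q[2],q[3],q[0]]); m=A.as_matrix()
print(m.round(3))
y=np.array([n[1],-n[0],0]); y/=np.linalg.norm(y); B=np.column_stack([-n/np.linalg.norm(n),y,np.cross(-n/np.linalg.norm(n),y)])
print(np.degrees((R.from_matrix(B)*A.inv()).as_rotvec()).round(2))
E
```

```text
{'lid': {'location': [398.7, 184.5], 'score': 0.72}, 'lid_knob': {'location': [389.1, 173.3], 'score': 0.83}}
[477.6 289.6  59.6] [[ 2.3  0.4]
 [ 1.6 -1. ]
 [ 0.6 -0.6]
 [ 0.6  0.4]
 [ 1.6  0.2]
 [-0.8 -1.8]
 [-0.8 -0.1]
 [ 3.3 -1. ]]
TCP grasp [472.2 288.7  69.1]
[[ 0.    -0.156  0.988]
 [ 0.     0.988  0.156]
 [-1.     0.     0.   ]]
[  4.64 -29.63  -0.11]
```

Emit:
step_arm(
  commands=[
    {"travel": [0.001,0,-0.02],"rotation": [1.55,-9.9,0]},
    {"travel": [0.002,0,-0.04],"rotation": [3.1,-19.8,0]},
    {"travel": [0.003,0.001,-0.07],"rotation": [4.64,-29.6,0]},
    {"travel": [0.0045,0.001,-0.107],"rotation": [4.64,-29.6,0]},
    {"travel": [0.0045,0.001,-0.107],"rotation": [4.64,-29.6,0]},
    {"travel": [0.0045,0.001,-0.107],"rotation": [4.64,-29.6,0]},
  ],
)

```text
clock: 16.18
tcp_pos: [441.1, 284.8, 119.8]
tcp_rot: [0.863, -0.04, 0.499, 0.069]
wrist_force: [-0.4, 0.6, -1.1]
width: 61.5
```

```bash
python3 - <<'E'
from h import *
s=sense();print(s['tcp_pos'].round(1),s['tcp_rot'].round(3),s['q'].round(2),abs(s['qd']).max().round(2))
im,km=wr({'lid_knob':84,'lid':60},'w6.png')
o=np.array([477.6,289.6,59.6]);n=np.array([-0.494,-0.077,0.866])
print(proj('',o,km),proj('',o+28*n,km),proj('',o+40*n,km))
for d in (5,40):
  r=75 if d==5 else 13
  u=np.array([n[1],-n[0],0]);u/=np.linalg.norm(u);v=np.cross(n,u)
  for t in np.linspace(0,2*np.pi,60): 
    p=proj('',o+n*d+r*(u*np.cos(t)+v*np.sin(t)),km); cv2.circle(im,tuple(int(x) for x in p),1,(0,255,0),-1)
cv2.imwrite('pics/w6o.png',im)
E
```

```text
[441.1 284.8 119.8] [ 0.863 -0.04   0.499  0.069] [-0.48  0.84 -0.64  2.39  2.03  0.89 -1.13] 0.71
lid_knob [318.1 272.6] 0.81 [462.7 286.5  84. ]
lid [318.7 255.1] 0.58 [474.  288.6  60. ]
[319.39851657 258.22622054] [319.44180129 273.65001449] [319.46409838 281.59521474]
```

View pics/w6o.png

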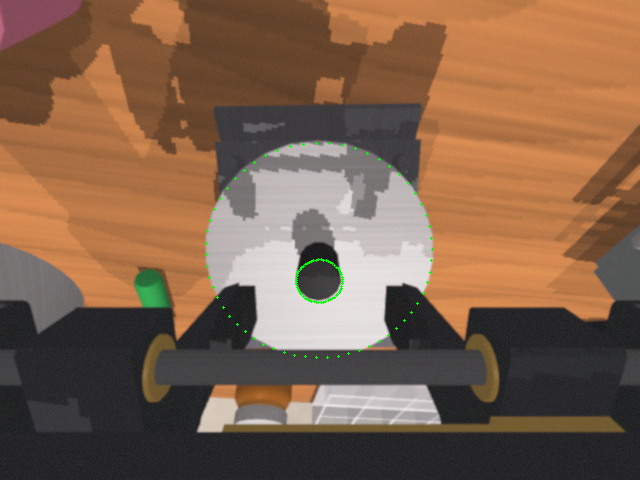

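The predicted flange and knob circles lie on the picture's flange and on the knob, near (319,281). I advance along the lid's axis and close.

Emit:
step_arm(
  commands=[
    {"travel": [0,0,0],"rotation": [0,0,0]},
    {"travel": [0.0085,0.0013,-0.015],"rotation": [0,0,0]},
    {"travel": [0.017,0.0026,-0.03],"rotation": [0,0,0]},
    {"travel": [0.023,0.0035,-0.04],"rotation": [0,0,0]},
    {"travel": [0.0275,0.0042,-0.048],"rotation": [0,0,0]},
    {"travel": [0.0297,0.0045,-0.052],"rotation": [0,0,0]},
    {"travel": [0.0297,0.0045,-0.052],"rotation": [0,0,0]},
    {"travel": [0.0297,0.0045,-0.052],"rotation": [0,0,0]},
  ],
)

```text
clock: 17.32
tcp_pos: [472.1, 288.9, 69.5]
tcp_rot: [0.863, -0.039, 0.499, 0.068]
wrist_force: [-0.5, -0.1, -0.5]
width: 61.6
```

```bash
python3 - <<'E'
from h import *
s=sense();print(s['tcp_pos'].round(1),s['tcp_rot'].round(3),s['q'].round(2),abs(s['qd']).max().round(2),s['wrist_force'])
E
```

```text
[472.1 288.9  69.5] [ 0.863 -0.039  0.499  0.068] [-0.45  0.96 -0.61  2.33  2.13  0.93 -1.14] 0.0 [-0.50206257 -0.12963199 -0.5008456 ]
```

Emit:
step_arm(
  commands=[
    {"travel": [0,0,0],"rotation": [0,0,0]},
    {"travel": [0,0,0],"rotation": [0,0,0]},
    {"travel": [0,0,0],"rotation": [0,0,0]},
    {"travel": [0,0,0],"rotation": [0,0,0]},
    {"travel": [0,0,0],"rotation": [0,0,0]},
    {"travel": [0,0,0],"rotation": [0,0,0]},
  ],
  gripper=0.95,
  force=40,
)

```text
clock: 18.08
tcp_pos: [472.2, 288.8, 69.3]
tcp_rot: [0.863, -0.039, 0.499, 0.068]
wrist_force: [-0.8, -0.5, 0.8]
width: 25.1
```

Emit:
step_arm(
  commands=[
    {"travel": [-0.005,-0.0008,0.009],"rotation": [0,0,0]},
    {"travel": [-0.015,-0.0023,0.026],"rotation": [0,0,0]},
    {"travel": [-0.025,-0.0038,0.05],"rotation": [0,0,0]},
    {"travel": [-0.025,-0.0038,0.09],"rotation": [0,0,0]},
    {"travel": [-0.025,-0.0038,0.13],"rotation": [-1.16,7.4,0]},
    {"travel": [-0.025,-0.0038,0.15],"rotation": [-2.32,14.8,0]},
    {"travel": [-0.025,-0.0038,0.15],"rotation": [-3.48,22.2,0]},
    {"travel": [-0.025,-0.0038,0.15],"rotation": [-4.64,29.6,0]},
  ],
)

```text
clock: 19.08
tcp_pos: [451.5, 272.3, 209.4]
tcp_rot: [0.777, -0.069, 0.625, 0.031]
wrist_force: [1.6, -0.4, -2.5]
width: 24.9
```

Emit:
step_arm(
  commands=[
    {"travel": [0,0,0],"rotation": [0,0,0]},
    {"travel": [0,0,0],"rotation": [0,0,0]},
    {"travel": [0,0,0],"rotation": [0,0,0]},
  ],
)

```text
clock: 19.45
tcp_pos: [451.7, 271.9, 207.7]
tcp_rot: [0.778, -0.069, 0.623, 0.03]
wrist_force: [0.7, 0.6, -2.0]
width: 25.1
```

```bash
python3 - <<'E'
from h import *
s=sense();print(s['tcp_pos'].round(1),s['tcp_rot'].round(3),s['q'].round(2),abs(s['qd']).max().round(2),s['wrist_force'].round(1),s['torque'].round(2),s['width'])
im=read_camera('wrist'); im2=read_camera('scene')
cv2.imwrite('pics/w7.png',np.hstack([cv2.resize(im,(400,300)),cv2.resize(im2,(400,300))]))
E
```

```text
[451.7 271.9 207.7] [ 0.778 -0.069  0.623  0.03 ] [-0.35  0.62 -0.61  2.04  0.93  0.68  0.08] 0.02 [ 0.7  0.6 -2. ] [ 0.1   0.13 -0.01] 25.103620471971418
```

View pics/w7.png

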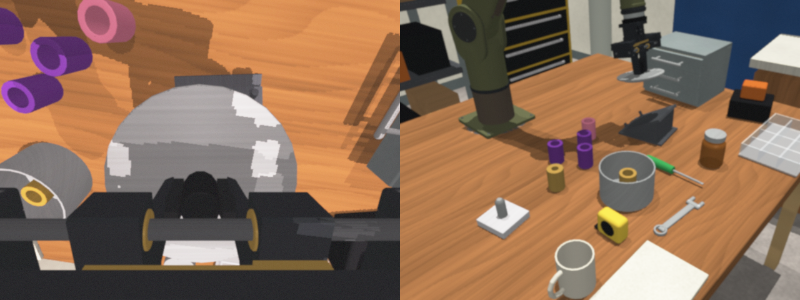

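The lid is held (width 25) but still tilted and short of its commanded pose. sleeve_a is visible upright in the tin, and nothing else has moved. I'll carry the lid towards the tin, unwinding some yaw, and let the levelling finish there.

Emit:
step_arm(
  commands=[
    {"travel": [0.03,-0.04,0.005],"rotation": [0,0,-5]},
    {"travel": [0.06,-0.085,0.01],"rotation": [0,0,-10]},
    {"travel": [0.09,-0.13,0.01],"rotation": [0,0,-16]},
    {"travel": [0.12,-0.18,0.01],"rotation": [0,0,-22]},
    {"travel": [0.15,-0.23,0.01],"rotation": [0,0,-28]},
    {"travel": [0.175,-0.27,0.01],"rotation": [0,0,-34]},
    {"travel": [0.19,-0.298,0.01],"rotation": [0,0,-40]},
    {"travel": [0.19,-0.298,0.01],"rotation": [0,0,-40]},
  ],
)

```text
clock: 20.55
tcp_pos: [643.4, -28.7, 217.7]
tcp_rot: [0.741, 0.15, 0.608, -0.241]
wrist_force: [-0.7, 0.7, -2.1]
width: 24.5
```

Emit:
step_arm(
  commands=[
    {"travel": [0,0,0],"rotation": [0,0,0]},
    {"travel": [0,0,0],"rotation": [0,0,0]},
    {"travel": [0,0,0],"rotation": [0,0,0]},
  ],
)

```text
clock: 20.92
tcp_pos: [642.6, -24.2, 218.6]
tcp_rot: [0.742, 0.149, 0.609, -0.237]
wrist_force: [0.0, -0.3, -1.1]
width: 25.2
```

```bash
python3 - <<'E'
from h import *
s=sense();print(s['tcp_pos'].round(1),s['tcp_rot'].round(3),s['q'].round(2),abs(s['qd']).max().round(2),s['wrist_force'].round(1),s['torque'].round(2),s['width'])
q=s['tcp_rot'];print(R.from_quat([q[1],q[2],q[3],q[0]]).as_matrix().round(3))
E
```

```text
[642.6 -24.2 218.6] [ 0.742  0.149  0.609 -0.237] [ 0.14  0.72 -0.48  1.68  0.72  0.83  0.3 ] 0.01 [ 0.  -0.3 -1.1] [ 0.27  0.06 -0.05] 25.151454321431178
[[ 0.146  0.533  0.833]
 [-0.17   0.843 -0.51 ]
 [-0.975 -0.068  0.214]]
```

Each call starts from the pose actually reached, so I still need the remaining levelling turn of about 13 degrees: [9.8, 8.4, 0].

Emit:
step_arm(
  commands=[
    {"travel": [-0.002,0.004,0],"rotation": [3.3,2.8,0]},
    {"travel": [-0.005,0.011,0],"rotation": [6.6,5.6,0]},
    {"travel": [-0.005,0.011,0],"rotation": [9.83,8.44,0]},
    {"travel": [-0.005,0.011,0],"rotation": [9.83,8.44,0]},
    {"travel": [-0.005,0.011,0],"rotation": [9.83,8.44,0]},
    {"travel": [-0.005,0.011,0],"rotation": [9.83,8.44,0]},
  ],
)

```text
clock: 21.68
tcp_pos: [637.6, -13.3, 218.7]
tcp_rot: [0.68, 0.194, 0.68, -0.195]
wrist_force: [0.4, -0.5, -1.7]
width: 24.6
```

```bash
python3 - <<'E'
from h import *
s=sense();print(s['tcp_pos'].round(1),s['q'].round(2),abs(s['qd']).max().round(2),s['wrist_force'].round(1),s['torque'].round(2),s['width'])
q=s['tcp_rot'];print(R.from_quat([q[1],q[2],q[3],q[0]]).as_matrix().round(3))
im=read_camera('wrist'); im2=read_camera('scene'); im3=read_camera('top')
cv2.imwrite('pics/w8s.png',im2);cv2.imwrite('pics/w8w.png',im)
ks=cam('scene'); c=s['tcp_pos']; kw=cam('wrist')
o=np.array(c)-[0,0,11]
for k,I in((ks,im2),(kw,im)):
  for d in (0,5):
    for t in np.linspace(0,2*np.pi,90):
      p=proj('',o+np.array([75*np.cos(t),75*np.sin(t),d]),k); cv2.circle(I,tuple(int(x) for x in p),0,(0,255,0),-1)
  for t in np.linspace(0,2*np.pi,90):
    p=proj('',np.array([637.5+72*np.cos(t),-13.5+72*np.sin(t),90]),k); cv2.circle(I,tuple(int(x) for x in p),0,(0,0,255),-1)
cv2.imwrite('pics/w8.png',np.hstack([cv2.resize(im2[60:360,220:520],(400,400),interpolation=cv2.INTER_CUBIC),cv2.resize(im,(400,300))[:300] if 0 else cv2.copyMakeBorder(cv2.resize(im,(400,300)),0,100,0,0,0)]))
E
```

```text
[637.6 -13.3 218.7] [ 0.27  0.79 -0.61  1.53  0.51  0.99  0.52] 0.0 [ 0.4 -0.5 -1.7] [ 0.05 -0.15  0.05] 24.611845709546753
[[-0.     0.528  0.849]
 [-0.001  0.849 -0.528]
 [-1.    -0.001  0.   ]]
```

View pics/w8.png

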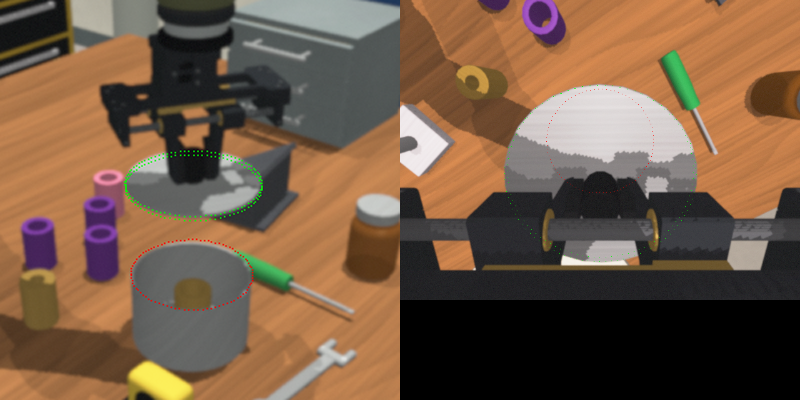

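The predicted outlines agree with the picture: the held lid is level (green circles) and the rim sits at the estimated place (red). The sleeve stands upright in the tin. Lowering the lid, with slow rows at the end.

Emit:
step_arm(
  commands=[
    {"travel": [0,0,-0.025],"rotation": [0,0,0]},
    {"travel": [0,0,-0.055],"rotation": [0,0,0]},
    {"travel": [0,0,-0.08],"rotation": [0,0,0]},
    {"travel": [0,0,-0.093],"rotation": [0,0,0]},
    {"travel": [0,0,-0.1],"rotation": [0,0,0]},
    {"travel": [0,0,-0.104],"rotation": [0,0,0]},
    {"travel": [0,0,-0.107],"rotation": [0,0,0]},
    {"travel": [0,0,-0.11],"rotation": [0,0,0]},
  ],
)

```text
clock: 22.82
tcp_pos: [638.4, -14.3, 108.9]
tcp_rot: [0.68, 0.195, 0.679, -0.195]
wrist_force: [-0.1, -0.1, -3.2]
width: 24.6
```

Emit:
step_arm(
  commands=[
    {"travel": [0,0,-0.0015],"rotation": [0,0,0]},
    {"travel": [0,0,-0.003],"rotation": [0,0,0]},
    {"travel": [0,0,-0.0045],"rotation": [0,0,0]},
    {"travel": [0,0,-0.0045],"rotation": [0,0,0]},
  ],
)

```text
clock: 23.32
tcp_pos: [637.9, -14.3, 103.9]
tcp_rot: [0.68, 0.194, 0.68, -0.195]
wrist_force: [-0.2, -0.3, -2.1]
width: 25.2
```

Emit:
step_arm(
  commands=[
    {"travel": [0,0,-0.001],"rotation": [0,0,0]},
    {"travel": [0,0,-0.002],"rotation": [0,0,0]},
    {"travel": [0,0,-0.002],"rotation": [0,0,0]},
  ],
)

```text
clock: 23.7
tcp_pos: [637.9, -14.4, 101.9]
tcp_rot: [0.68, 0.194, 0.68, -0.195]
wrist_force: [0.0, -0.4, -1.6]
width: 24.9
```

Emit:
step_arm(
  commands=[
    {"travel": [0,0,-0.0005],"rotation": [0,0,0]},
    {"travel": [0,0,-0.001],"rotation": [0,0,0]},
    {"travel": [0,0,-0.001],"rotation": [0,0,0]},
  ],
)

```text
clock: 24.08
tcp_pos: [638.0, -14.3, 100.9]
tcp_rot: [0.68, 0.195, 0.68, -0.195]
wrist_force: [-0.2, 0.6, -1.8]
width: 24.8
```

Emit:
step_arm(
  commands=[
    {"travel": [0,0,-0.0005],"rotation": [0,0,0]},
    {"travel": [0,0,-0.001],"rotation": [0,0,0]},
    {"travel": [0,0,-0.001],"rotation": [0,0,0]},
  ],
)

```text
clock: 24.45
tcp_pos: [638.0, -14.3, 99.9]
tcp_rot: [0.68, 0.195, 0.68, -0.195]
wrist_force: [0.6, 1.3, -2.3]
width: 24.9
```

Emit:
step_arm(
  commands=[
    {"travel": [0,0,-0.0005],"rotation": [0,0,0]},
    {"travel": [0,0,-0.001],"rotation": [0,0,0]},
    {"travel": [0,0,-0.001],"rotation": [0,0,0]},
  ],
)

```text
clock: 24.82
tcp_pos: [638.0, -14.3, 98.9]
tcp_rot: [0.68, 0.194, 0.68, -0.195]
wrist_force: [0.2, -0.7, -2.6]
width: 24.6
```

Emit:
step_arm(
  commands=[
    {"travel": [0,0,-0.0005],"rotation": [0,0,0]},
    {"travel": [0,0,-0.001],"rotation": [0,0,0]},
    {"travel": [0,0,-0.001],"rotation": [0,0,0]},
  ],
)

```text
clock: 25.2
tcp_pos: [638.0, -14.3, 98.0]
tcp_rot: [0.68, 0.195, 0.68, -0.195]
wrist_force: [-0.7, 0.3, -2.6]
width: 24.9
```

```bash
python3 - <<'E'
from h import *
s=sense();print(s['tcp_pos'].round(1),s['wrist_force'].round(1),s['torque'].round(2),s['width'])
im=read_camera('scene'); cv2.imwrite('pics/w9s.png',im)
cv2.imwrite('pics/w9.png',cv2.resize(im[210:360,290:440],(600,600),interpolation=cv2.INTER_CUBIC))
E
```

```text
[638.  -14.3  98. ] [-0.7  0.3 -2.6] [ 0.07 -0.15  0.05] 24.860377732683133
```

View pics/w9.png

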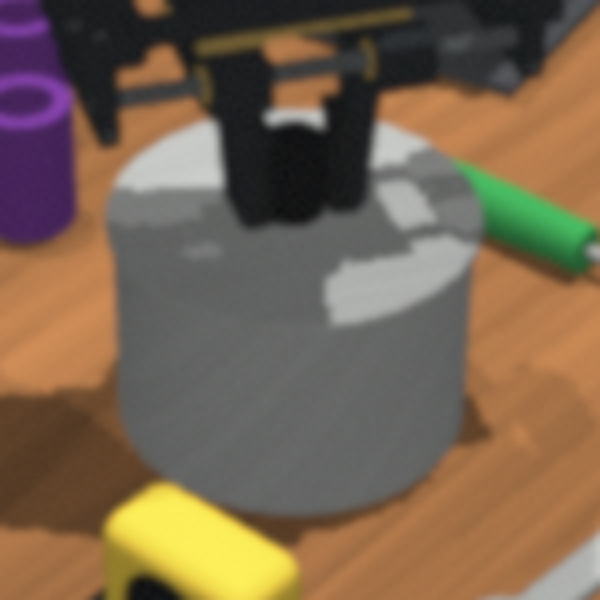

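The lid sits centred over the tin, level and nearly on the rim, with no contact force yet. I continue in 1 mm steps.

Emit:
step_arm(
  commands=[
    {"travel": [0,0,-0.0005],"rotation": [0,0,0]},
    {"travel": [0,0,-0.001],"rotation": [0,0,0]},
    {"travel": [0,0,-0.001],"rotation": [0,0,0]},
  ],
)

```text
clock: 25.62
tcp_pos: [638.1, -14.3, 97.5]
tcp_rot: [0.68, 0.194, 0.68, -0.195]
wrist_force: [-1.8, 0.6, 3.1]
width: 25.1
```

Emit:
step_arm(
  commands=[
    {"travel": [0,0,-0.0005],"rotation": [0,0,0]},
    {"travel": [0,0,-0.001],"rotation": [0,0,0]},
    {"travel": [0,0,-0.001],"rotation": [0,0,0]},
  ],
)

```text
clock: 26.0
tcp_pos: [638.1, -14.3, 97.4]
tcp_rot: [0.68, 0.194, 0.68, -0.195]
wrist_force: [-2.9, 0.4, 10.6]
width: 25.4
```

Seated: the force rises to 10.6 N with TCP stopped at 97.4. I ease off the preload and open.

Emit:
step_arm(
  commands=[
    {"travel": [0,0,0.0008],"rotation": [0,0,0]},
    {"travel": [0,0,0.0008],"rotation": [0,0,0]},
  ],
)

```text
clock: 26.25
tcp_pos: [638.1, -14.3, 97.4]
tcp_rot: [0.68, 0.195, 0.68, -0.195]
wrist_force: [-1.5, -0.4, 7.2]
width: 24.8
```

Emit:
step_arm(
  commands=[
    {"travel": [0,0,0],"rotation": [0,0,0]},
    {"travel": [0,0,0],"rotation": [0,0,0]},
    {"travel": [0,0,0],"rotation": [0,0,0]},
    {"travel": [0,0,0],"rotation": [0,0,0]},
  ],
  gripper=0.4,
)

```text
clock: 26.75
tcp_pos: [638.0, -14.3, 96.6]
tcp_rot: [0.68, 0.195, 0.68, -0.195]
wrist_force: [0.5, -0.3, -0.3]
width: 53.0
```

Emit:
step_arm(
  commands=[
    {"travel": [0,0,0.01],"rotation": [0,0,0]},
    {"travel": [0,0,0.04],"rotation": [0,0,0]},
    {"travel": [0,0,0.09],"rotation": [0,0,0]},
    {"travel": [-0.04,0,0.14],"rotation": [0,0,0]},
    {"travel": [-0.09,0,0.16],"rotation": [0,0,0]},
    {"travel": [-0.14,0,0.16],"rotation": [0,0,0]},
    {"travel": [-0.14,0,0.16],"rotation": [0,0,0]},
    {"travel": [-0.14,0,0.16],"rotation": [0,0,0]},
  ],
)

```text
clock: 27.75
tcp_pos: [499.1, -14.3, 257.6]
tcp_rot: [0.68, 0.195, 0.679, -0.195]
wrist_force: [1.4, 0.2, -0.2]
width: 53.0
```

```bash
python3 - <<'E'
from h import *
s=sense();print(s['tcp_pos'].round(1),s['wrist_force'].round(1),s['width'])
im=read_camera('scene'); t=read_camera('top'); w=read_camera('wrist')
a=cv2.resize(im[180:380,240:460],(440,400),interpolation=cv2.INTER_CUBIC); b=cv2.resize(im,(360,270))
c=cv2.resize(t[70:345,130:490],(360,275))
d=cv2.resize(w,(267,200))
C=np.zeros((600,800,3),np.uint8); C[:400,:440]=a; C[:270,440:]=b; C[270:545,440:]=c; C[400:600,:267]=d
cv2.imwrite('pics/fin.png',C)
n0=cv2.imread('pics/scene0.png'); print(abs(n0.astype(int)-im).mean())
E
```

```text
[499.1 -14.3 257.6] [ 1.4  0.2 -0.2] 53.0019799664506
7.67052734375
```

View pics/fin.png

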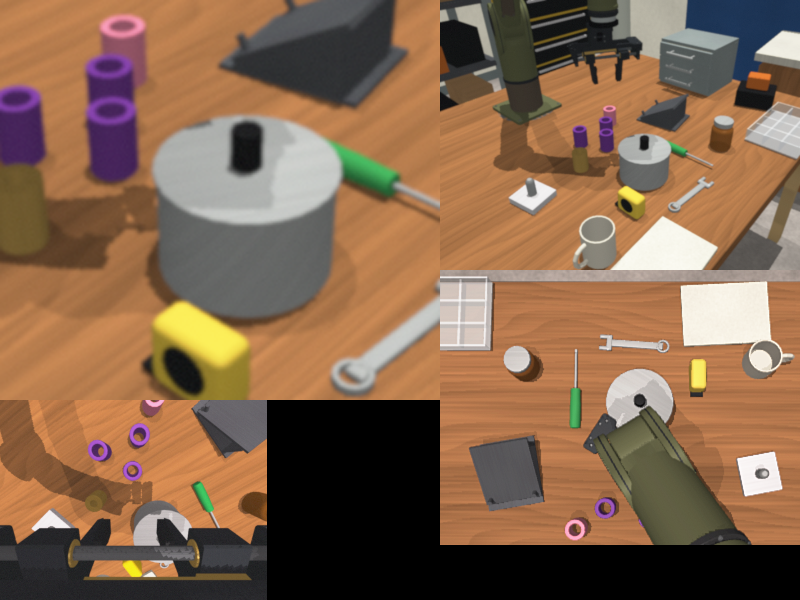

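The lid is on the tin and looks level. sleeve_b, the look-alikes and the bystanders are where they were. One last numeric check that the lid is home and level: the flange's outline against the prediction for a seated lid.

```bash
python3 - <<'E'
from h import *
from scipy.optimize import least_squares
ks=cam('scene'); im=read_camera('scene'); g=cv2.GaussianBlur(cv2.cvtColor(im,cv2.COLOR_BGR2GRAY).astype(np.float32),(0,0),.7)
T=np.linspace(0,2*np.pi,72,endpoint=False)
def edge(o):
    out=[]
    for t in T:
        P=o+75*np.array([np.cos(t),np.sin(t),0]); p=proj('',P,ks); c=proj('',o,ks); d=(p-c)/np.linalg.norm(p-c)
        s=np.arange(-5,5.01,.25); v=np.array([cv2.getRectSubPix(g,(1,1),tuple((p+k*d).astype(float)))[0,0] for k in s])
        gr=-np.gradient(v); i=gr.argmax(); out.append((s[i],gr[i]))
    return np.array(out)
e=edge(np.array([638,-14.3,95.])); ok=e[:,1]>3
obs=np.array([proj('',np.array([638+75*np.cos(t),-14.3+75*np.sin(t),95]),ks) for t in T]); c=proj('',[638,-14.3,95],ks)
d=(obs-c)/np.linalg.norm(obs-c,axis=1)[:,None]; pts=obs+d*e[:,:1]
def f(x):
    r=R.from_rotvec([x[3],x[4],0]).as_matrix()
    q=np.array([proj('',x[:3]+r@(75*np.array([np.cos(t),np.sin(t),0])),ks) for t in T])
    return (((q-pts)*d).sum(1))[ok]
r=least_squares(f,[638,-14.3,95,0,0],loss='soft_l1',f_scale=.5)
print(ok.sum(),'offset px median',np.median(e[ok,0]),'fit centre',r.x[:3].round(1),'tilt deg',np.degrees(r.x[3:]).round(2),'rms',np.sqrt(np.mean(r.fun**2)).round(2))
for n in ['tin_rim','tin','lid','lid_knob']:
    for q in tip_of('scene',n)[:1]: print(n,q,'pred',proj('',[638,-14.3,{'tin_rim':90,'tin':0,'lid':90,'lid_knob':118}[n]],ks).round(1))
E
```

```text
62 offset px median 0.0 fit centre [634.1 -11.   89.8] tilt deg [-0.14  0.02] rms 0.84
tin {'location': [362.7, 309.0], 'score': 0.75} pred [363.1 308.8]
lid {'location': [364.8, 262.8], 'score': 0.88} pred [363.7 264.7]
lid_knob {'location': [363.3, 250.6], 'score': 0.56} pred [363.9 250. ]
```

The flange fit gives a tilt of 0.14 degrees. The outline has a median offset of 0 px from a lid seated with its top face at 95 mm. Handing in.

```bash
python3 -c "
from plant import *
print(close_job(), sense()['clock'])"
```

```text
the job is handed in; nothing more can be done
the job is handed in; nothing more can be done
```

The job was handed in at about 28 s of the 64 s allowed; no verdict was reported.

**Sleeve:** The brass sleeve at top-view pixel (275,268) was the one with the 28 mm bore. It went down the pin to the block: 14 N upward at TCP 53.9 mm, where 53.7 was expected. I then lifted it off and stood it on the tin's floor. sleeve_b still stands on the bench untouched.

**Lid:** I took it off the rest along its own axis, levelled it and lowered it in 1 mm steps. The contact force rose to about 10 N with the TCP stopped at 97.4 mm. I eased off the preload, opened the gripper and backed away.

**Last checks:**
- **Level:** the lid's outline fits with about 0.1° of tilt.
- **Fully home:** the outline matches a seated lid, with a median offset of 0 px.
- **Bystanders:** the pictures show the tin upright and the others undisturbed, though the arm hid part of the bench in the last top view.

**Disagreements:**
- The lid seated about 3.5 mm lower in TCP height than I predicted, which I put down to the knob being gripped that much lower than estimated.
- The free fit of the lid's centre came out about 5 mm lower along the camera's line of sight. One camera measures that direction poorly, so I relied on the force contact and the matching outline.

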